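# Stack a denture on its cast under a setting weight

## Robot

A 6-joint arm with a two-finger parallel gripper is mounted at the origin on a cart in front of the work surface, level with it; the furniture and walls round the work are solid. World frame = base frame: x ahead of the robot, y to its left, z up, the work surface at z = 0. Lengths are in m, angles in rad, forces in N, time in s.
With the tool pointing down it reaches from about 0.3 to 0.875 m from the base axis. Payload 4.2 kg.
Tool frame: the origin (TCP) lies on the centre line of the jaws, within the pads' length; the fingertips stand tip_reach ahead of it and the grasp point (between the pads) lies 6 mm ahead of it (tip_reach is the distance from the TCP to the fingertips, in m); z points along the fingers, y is the line along which they close (so a half turn about z gives the same grasp; the last joint's range is limited). The gripper opens to 85 mm and grips with 20 to 120 N. Pads are 22 mm wide; open, the fingers measure 114 mm over their backs; the gripper's body (76 mm by 85 mm) begins 54 mm behind the grasp point. The pads swing forward as they close: fully open they stand 13 mm farther back than shut.
Start: joints at [-1.278, 0.32, 1.565, -0, 1.257, -0.02], TCP at [0.177, -0.547, 0.256] pointing down, gripper open.
Joint ranges: [-3.11, 3.11], [-0.84, 2.01], [0.21, 2.61], [-1.34, 4.49], [0.05, 2.63], [-2.56, 2.56]. Speed limits (rad/s): [2.57, 2.57, 3.14, 3.14, 3.14, 3.14].

## Interface

Orientations are given as a rotation vector (axis times angle).
In Python, from station import * gives the robot as it stands.
- The arm moves only by the tool apply_moves, never from a script. Its argument "moves" is a list that holds one entry, the list of rows, each a list of 6 numbers: the shift along the tool's x, y, z in cm, then the turn, a rotation vector about the tool's x, y, z in degrees. A call has 1 to 20 rows; each row is the pose to reach, as a shift and turn from the pose commanded when the call began, along the tool's axes at that moment; what a row does not reach only later rows make up. A row lasts 1/10 s, in which the tool goes at most 50 mm and 8.59 degrees, less where a joint would pass 70% of its speed; a pose out of reach is approached as far as the arm can. A call with a gripper value outside its range is refused whole. "claw" is the closure, from 0 (fully open) to 1 (shut), set as the call begins (left out, the last holds). The fingers move at their own pace and stop on an object; "squeeze" is the grip in N (left out, the last holds). Time passes only in rows, so rows that repeat a pose let the fingers close. It gives the time, the measured TCP pose, the force, the opening and the grip force at its end, in the units of the state.
- sense(): the state, without advancing time (a new reading comes with each control period).
- snapshot(name): name is "scene" or "top" or "wrist"; returns the picture (480x640x3 uint8, blue, green, red); there is no depth.
- camera_info(name): a dict with "K" (3x3 intrinsics, pixels), "R" (3x3) and "t" (3): a world point X has camera coordinates R X + t. Camera axes: x right, y down, z forward; pixel columns grow to the right and rows downward; lengths in m; the calibration is good to about 2 mm. A picture is of the moment at which its call begins: read the wrist's pose just before it. camera_info takes no time and is no camera call; for the wrist camera it gives the pose at the moment of the call.
- hand_in(): hands the job in; it is judged then, once.
The state is a dict: "clock": time; "joint_pos": joint angles; "joint_velocities": joint speeds; "effort": joint torques, N m; "tcp_pos": TCP position; "orientation": TCP orientation; "contact_force": force on the tool from outside, world axes, zero at the start; "ft_torque": the same for the moment, N m; "opening": finger opening in m; "grasp_force": force on a finger pad.
Only numpy, scipy, OpenCV 4.12 (cv2) and the standard library are available. Lean on these libraries where they do the work, as an engineer would, in place of code of your own. Each camera call takes 0.05 s, during which the arm holds its last target. There are 200 camera calls.

## Task

Set the denture up for bonding on the steel setting tray: first the toothless cast on the tray, centred between the rails with the front of its arch at the thumb tab; then the denture squarely on that cast, teeth up, both arches facing the same way; then the flat steel plate level and centred on the denture, its long side running across the arch like the denture's; and last the round steel weight upright on the middle of the plate. Leave the two toothed casts where they are, and leave the stack standing by itself.

Things in the scene. Friction and masses are not known exactly. Their poses are not given: they have to be found in the camera images.
- tray_mid (a point): Middle of the upper face of the fixed dark steel setting tray, 5 mm above the worktop. Slab 84 mm (x) by 104 mm (y), open at front and back; guide rails along its left and right (y) sides, 96 mm apart inside, tops 11 mm above the worktop. x points front to back, z up; a flat thumb tab 34 mm wide, 4 mm thick sticks out 17 mm from the middle of the front (-x) side.
- tray_front (a point): Point on the tray's upper face, 30 mm from its middle towards the thumb tab (-x).
- bare_cast_mid (a point): Centre, 10 mm above the underside, of the loose toothless white plaster jaw cast, 63 mm front to back (x) by 77 mm wide (y). The denture's underside rests on its seat 20 mm above the underside (the smooth ridge rises to 24 mm, into the denture). Rounded front of the arch at -x, straight back at +x. About 0.14 kg. Grip it front to back.
- bare_cast_front (a point): Point of the toothless cast 30 mm in front (-x) of its centre, at the front of its arch.
- denture_mid (a point): Centre of the base of the loose denture, 3 mm above its underside: cream base with a pink gum rim and white teeth, teeth up, 63 mm front to back (x) by 76 mm wide (y). Grip it front to back by the base (6 mm thick); the plate lies on the teeth, 16 mm above its underside. Front of the arch at -x. About 35 g.
- denture_front (a point): Point of the denture 30 mm in front (-x) of its centre, at the front teeth.
- plate_mid (a point): Centre of the loose flat dark steel plate, plain and without rails, 56 mm (x) by 72 mm (y) by 9 mm thick, half-way up its thickness. About 0.09 kg.
- weight_mid (a point): Centre axis of the loose dark steel weight, 16 mm above its underside: an upright cylinder of 48 mm diameter, 30 mm high, with a small knob on top (18 mm wide), 47 mm high in all. About 0.4 kg. To be gripped by its body.
- white_cast_mid (a point): Centre, 10 mm above the underside, of a white plaster jaw cast WITH teeth, 63 x 77 x 31 mm, loose. Not used: leave it alone.
- stone_cast_mid (a point): Centre, 9 mm above the underside, of a yellowish stone jaw cast WITH teeth, 63 x 77 x 29 mm, loose. Not used: leave it alone.
Things that resemble listed ones, but are neither listed nor needed, are in the scene too. Leave any orange look-alike of the part that bears bare_cast_mid alone.

How it is judged:
On the way, in this order (a step that is already met when the one before it is completed fails the run):
1. the toothless cast stands on the tray, front at the tab (horizontal distance between bare_cast_mid and tray_mid below 0.012 m and z of bare_cast_mid in the frame of tray_mid between 0.006 and 0.014 m and angle between bare_cast_mid's own z axis and vertical below 0.1 rad and horizontal distance between bare_cast_front and tray_front below 0.016 m and linear speed of bare_cast below 0.01 m/s), for 0.2 s.
2. the denture lies on the toothless cast, facing the same way (all of step 1 and horizontal distance between denture_mid and bare_cast_mid below 0.01 m and z of denture_mid in the frame of bare_cast_mid between 0.009 and 0.017 m and angle between denture_mid's own z axis and vertical below 0.1 rad and horizontal distance between denture_front and bare_cast_front below 0.014 m and linear speed of denture below 0.01 m/s), for 0.2 s.
3. the plate lies on the denture (all of step 2 and horizontal distance between plate_mid and denture_mid below 0.012 m and z of plate_mid in the frame of denture_mid between 0.0135 and 0.0215 m and angle between plate_mid's own z axis and vertical below 0.1 rad and angle between the y axis of plate_mid and the y axis of denture_mid, either way round below 0.25 rad and linear speed of plate below 0.01 m/s), for 0.2 s.
4. the weight stands on the plate (all of step 3 and horizontal distance between weight_mid and plate_mid below 0.012 m and z of weight_mid in the frame of plate_mid between 0.0165 and 0.0245 m and angle between weight_mid's own z axis and vertical below 0.1 rad and linear speed of weight below 0.01 m/s), for 0.2 s.
At the end, for the whole second after the job is handed in: Toothless cast flat on the tray (12 mm of its middle, front points within 16 mm); denture flat on it (10 mm, fronts 14 mm); plate flat on the denture (12 mm, 0.25 rad); weight upright on the plate (12 mm); all at rest (all of step 4); the robot touches nothing.
It fails at once if a toothed cast is moved by more than 20 mm (distance of any of white_cast_mid, stone_cast_mid from where it was at the start of the episode above 0.02 m).
It also fails if it takes over 112 s, if anything falls off the work surface, if the arm or the gripper's body presses on something with over 40 N, if the wrist force passes 120 N, or if a joint passes its speed limit or range.

## Working session

There is one attempt and no reset: what is moved stays moved. The work goes in short steps, Python scripts to look and compute and a tool call to move; the robot and the scene stay as the last step left them, time stands still between calls to the robot, and variables do not carry over. Pictures are saved under pics/ and viewed, at most 17 in all, crops included, and the job is handed in when it is done.

Besides the shell and the picture viewer there is one more tool, called after "Call:" as name(argument=value, ...), one argument or row to a line, values as JSON. apply_moves: Moves the arm, as the interface text tells. Its arguments: {"type":"object","properties":{"moves":{"type":"array"},"claw":{"type":"number"},"squeeze":{"type":"number"}},"required":["moves"]}

```bash
mkdir -p pics; ls
python3 - <<'E'
from station import *
import cv2
s=sense(); print(s)
for n in("top","scene"):
    cv2.imwrite(f"pics/{n}0.png",snapshot(n)); c=camera_info(n); print(n,c)
print(camera_info("wrist"))
E
```

```text
pics
{'clock': 0.0, 'joint_pos': array([-1.27802200e+00,  3.20303574e-01,  1.56570229e+00,  5.17952629e-06,
        1.25739250e+00, -2.00012086e-02]), 'joint_velocities': array([-8.35335920e-05,  5.92005488e-04, -8.57332249e-04,  2.72058328e-04,
       -6.83347182e-04,  4.70601093e-04]), 'effort': array([ 1.14561102e-03, -4.15517020e+01, -2.34160745e+01,  1.74873171e-04,
        8.39417742e-03,  7.25859138e-06]), 'tcp_pos': array([ 0.17680208, -0.5466802 ,  0.25546648]), 'orientation': array([-3.10148631e+00, -4.89025233e-01,  3.77767396e-04]), 'contact_force': array([ 0.84662971, -0.52118854,  0.21536452]), 'ft_torque': array([-0.02590672, -0.01647833,  0.01952728]), 'grasp_force': 0.0, 'opening': 0.08535135690107507}
top {'K': array([[543.05789051,   0.        , 324.46304412],
       [  0.        , 543.05789051, 241.91513225],
       [  0.        ,   0.        ,   1.        ]]), 'R': array([[ 0.00500277, -0.99997362,  0.00526561],
       [-0.9924029 , -0.00561206, -0.12290236],
       [ 0.12292866, -0.00461075, -0.9924048 ]]), 't': array([0.11703604, 0.52624429, 1.3403255 ])}
scene {'K': array([[543.63043602,   0.        , 322.16258339],
       [  0.        , 543.63043602, 247.60447941],
       [  0.        ,   0.        ,   1.        ]]), 'R': array([[ 0.89103921, -0.45387148,  0.00705716],
       [-0.34814379, -0.69328608, -0.63099152],
       [ 0.29128169,  0.55978128, -0.77575763]]), 't': array([-0.39622565,  0.28661758,  1.3559044 ])}
{'K': array([[346.91011424,   0.        , 312.02171918],
       [  0.        , 346.91011424, 235.26684733],
       [  0.        ,   0.        ,   1.        ]]), 'R': array([[ 0.30698078, -0.9517138 , -0.00191032],
       [-0.9140455 , -0.2953886 ,  0.27796836],
       [-0.26511061, -0.08358483, -0.96058833]]), 't': array([-0.57287606, -0.0349668 ,  0.37968409])}
```

View pics/top0.png

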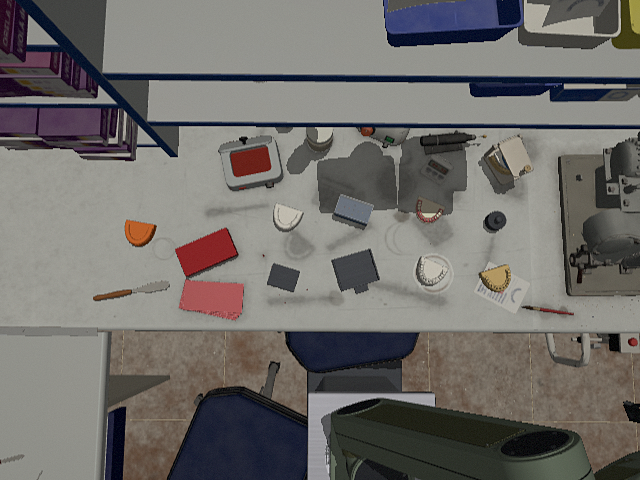

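View pics/scene0.png

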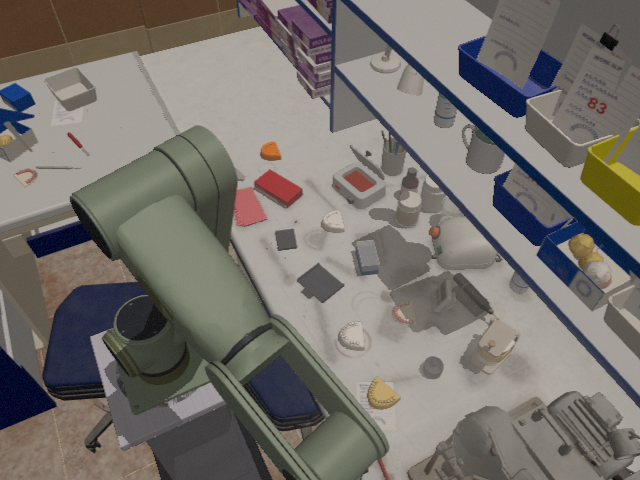

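```bash
cat > h.py <<'E'
from station import *
import numpy as np, cv2
from scipy.spatial.transform import Rotation as Ro
def ray(c,uv,z):
    uv=np.atleast_2d(np.array(uv,float)); K,R,t=c["K"],np.array(c["R"]),np.array(c["t"])
    d=(np.linalg.inv(K)@np.c_[uv,np.ones(len(uv))].T).T@R; o=-R.T@t
    return o+d*((z-o[2])/d[:,2])[:,None]
def px(c,X):
    p=(c["K"]@(c["R"]@np.atleast_2d(X).T+np.array(c["t"])[:,None])).T; return p[:,:2]/p[:,2:]
E
python3 - <<'E'
from h import *
c=camera_info("top")
for n,uv,z in[("tray",(356,270),.005),("cast",(287,217),.02),("dent",(430,210),.01),("plate",(283,277),.009),("weight",(494,220),.03),("white",(432,270),.02),("stone",(495,277),.02),("shelf?",(350,128),.3),("shelf?",(350,128),.0)]:print(n,ray(c,uv,z).round(3))
im=cv2.imread("pics/top0.png")
cv2.imwrite("pics/c1.png",cv2.resize(im[180:310,250:530],None,fx=2.85,fy=2.85,interpolation=cv2.INTER_CUBIC))
E
```

```text
tray [[0.457 0.039 0.005]]
cast [[0.591 0.216 0.02 ]]
dent [[ 0.613 -0.153  0.01 ]]
plate [[0.438 0.225 0.009]]
weight [[ 0.585 -0.312  0.03 ]]
white [[ 0.457 -0.153  0.02 ]]
stone [[ 0.44  -0.313  0.02 ]]
shelf? [[0.732 0.069 0.3  ]]
shelf? [[0.835 0.053 0.   ]]
```

View pics/c1.png

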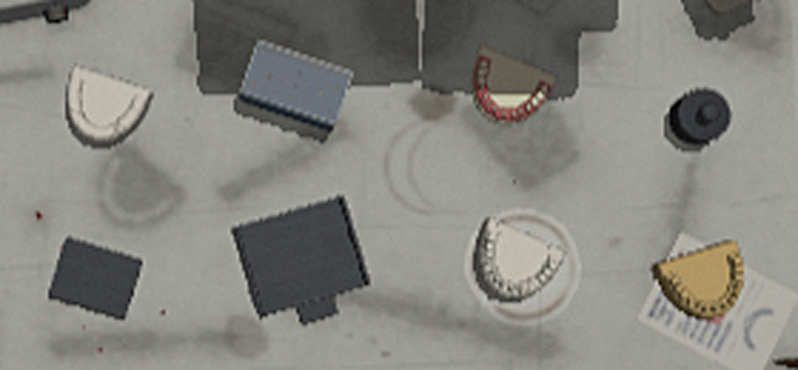

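```bash
cat >> h.py <<'E'
def down(yaw): # tool z down, tool y axis at angle yaw in world
    y=np.array([np.cos(yaw),np.sin(yaw),0]); z=np.array([0,0,-1.]); return np.c_[np.cross(y,z),y,z]
def plan(p,yaw):
    s=sense(); R0=Ro.from_rotvec(s["orientation"]).as_matrix(); R1=down(yaw)
    y0=np.arctan2(R0[1,1],R0[0,1])
    sh=R0.T@(np.array(p)-s["tcp_pos"])*100; rv=np.degrees(Ro.from_matrix(R0.T@R1).as_rotvec())
    print("yaw0 %.1f"%np.degrees(y0),"z %.4f j6 %.2f t %.1f"%(s["tcp_pos"][2],s["joint_pos"][5],s["clock"]),"move",sh.round(2),rv.round(1), "rows>=%.1f"%max(np.linalg.norm(sh)/5,np.linalg.norm(rv)/8.59))
E
python3 - <<'E'
from h import *
import station
print([n for n in dir(station) if n[0]!='_'], getattr(station,"tip_reach",None))
c=camera_info("wrist"); R=Ro.from_rotvec(sense()["orientation"]).as_matrix()
cp=-c["R"].T@c["t"]; print("cam in tool",R.T@(cp-sense()["tcp_pos"]), "cam axes in tool\n",(R.T@c["R"].T).round(3)); print("Rtool\n",R.round(3))
plan([0.42,0.13,0.36],np.arctan2(.13,.42)+0)
plan([0.42,0.13,0.36],np.arctan2(.13,.42)-np.pi/2)
E
```

```text
['Unreachable', 'camera_info', 'hand_in', 'sense', 'snapshot', 'tip_reach'] 0.025
cam in tool [ 0.07149786 -0.00114229 -0.11778145] cam axes in tool
 [[-0.001 -0.961 -0.278]
 [ 1.    -0.001 -0.001]
 [ 0.    -0.278  0.961]]
Rtool
 [[ 0.951  0.308 -0.001]
 [ 0.308 -0.951  0.002]
 [-0.    -0.002 -1.   ]]
yaw0 -72.1 z 0.2556 j6 -0.02 t 0.1 move [ 43.96 -56.92 -10.35] [ -0.1  -0.1 -89.3] rows>=14.5
yaw0 -72.1 z 0.2556 j6 -0.02 t 0.1 move [ 43.96 -56.92 -10.35] [-0.1  0.   0.7] rows>=14.5
```

Run:
```python
from h import *
plan([0.5,0.17,0.28],np.radians(17))
```

```text
yaw0 -72.1 z 0.2556 j6 -0.02 t 0.1 move [ 52.81 -58.25  -2.35] [ -0.1  -0.1 -89.1] rows>=15.7
```

Call:
apply_moves(
  moves=[
    [[2.5,-3,0,0,0,-4],[5.5,-6,0,0,0,-9],[8.8,-9.7,0,0,0,-15],[11.8,-13,0,0,0,-20],[14.7,-16.2,0,0,0,-25],[17.6,-19.4,-1,0,0,-30],[20.5,-22.6,-1,0,0,-35],[23.5,-25.9,-1,0,0,-40],[26.4,-29.1,-1,0,0,-45],[29.3,-32.4,-1.5,0,0,-50],[32.3,-35.6,-1.5,0,0,-55],[35.2,-38.8,-1.5,0,0,-60],[38.1,-42.1,-2,0,0,-65],[41.1,-45.3,-2,0,0,-70],[44,-48.5,-2.4,0,0,-75],[47,-51.8,-2.4,0,0,-80],[49.9,-55,-2.4,0,0,-85],[51.8,-57.2,-2.4,0,0,-88],[52.8,-58.2,-2.4,0,0,-89],[52.8,-58.2,-2.4,0,0,-89]],
  ],
)

```text
clock: 2.1
tcp_pos: [0.5005, 0.17, 0.2796]
orientation: [-1.868, -2.525, 0.002]
contact_force: [0.6, -1.0, 0.5]
opening: 0.0852
grasp_force: 0.0
```

Run:
```python
from h import *
import pickle
c=camera_info("wrist"); im=snapshot("wrist"); cv2.imwrite("pics/w1.png",im); pickle.dump(c,open("w1.pkl","wb"))
s=sense(); print(s["tcp_pos"],s["clock"],s["joint_velocities"].round(3))
```

```text
[0.49991684 0.16877755 0.27974734] 2.15 [-0.027 -0.02   0.022 -0.003  0.005 -0.002]
```

View pics/w1.png

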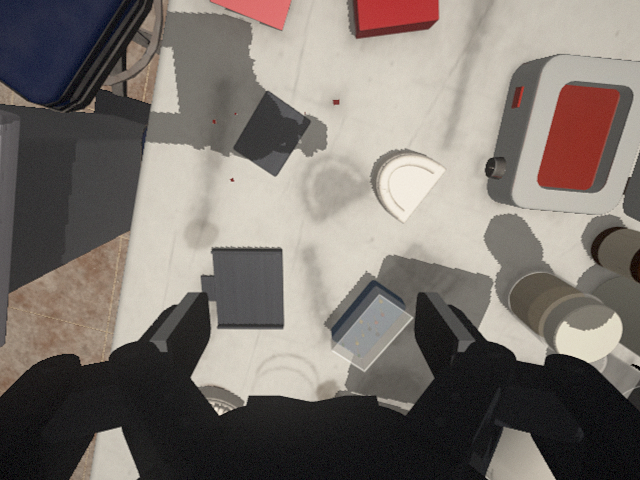

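```bash
cat >> h.py <<'E'
def rect(c,m,seed,z,off=None):
    m=cv2.morphologyEx(m.astype(np.uint8)*255,cv2.MORPH_OPEN,np.ones((3,3)))
    cs,_=cv2.findContours(m,cv2.RETR_EXTERNAL,cv2.CHAIN_APPROX_NONE)
    k=max(cs,key=lambda q:cv2.pointPolygonTest(q,seed,True))
    P=ray(c,k[:,0],z)[:,:2]; r=cv2.minAreaRect((P*1000).astype(np.float32)); b=cv2.boxPoints(r)
    print("ctr",np.round(r[0],1),"size",np.round(r[1],1),"ang %.1f"%r[2],"box",b.round(0).tolist(),"centroid",P.mean(0).round(4),"area",cv2.contourArea((P*1000).astype(np.float32)))
    return P
E
python3 - <<'E'
from h import *
import pickle
c=pickle.load(open("w1.pkl","rb")); im=cv2.imread("pics/w1.png"); g=cv2.cvtColor(im,cv2.COLOR_BGR2GRAY)
for u,v in [(250,290),(271,120),(271,140),(300,100),(265,100),(408,185),(440,220),(208,288),(283,290),(248,250),(248,320)]: print((u,v),im[v,u],end=";")
print()
m=g<80; rect(c,m,(250,290),.005)
m2=m.copy(); m2[:,:214]=0; rect(c,m2,(250,290),.005)
rect(c,g<60,(271,140),.009); rect(c,g<70,(271,140),.009)
for t in (205,215,225): rect(c,g>t,(408,185),.015)
E
python3 - <<'E'
import cv2
im=cv2.imread("pics/w1.png"); cv2.imwrite("pics/c2.png",cv2.resize(im[80:340,190:460],None,fx=2.2,fy=2.2,interpolation=cv2.INTER_CUBIC))
E
```

```text
(250, 290) [86 83 84];(271, 120) [57 55 56];(271, 140) [54 55 59];(300, 100) [195 206 213];(265, 100) [60 58 60];(408, 185) [223 234 241];(440, 220) [200 213 219];(208, 288) [88 87 89];(283, 290) [156 163 168];(248, 250) [53 55 58];(248, 320) [90 86 87];
ctr [472.2  -6.6] size [81.7  5.7] ang 17.0 box [[432.0, -16.0], [434.0, -21.0], [512.0, 3.0], [510.0, 8.0]] centroid [ 0.4726 -0.0065] area 329.13157942189537
ctr [472.2  -6.6] size [81.7  5.7] ang 17.0 box [[432.0, -16.0], [434.0, -21.0], [512.0, 3.0], [510.0, 8.0]] centroid [ 0.4726 -0.0065] area 329.13157942189537
ctr [438.7 218.5] size [2.2 2.1] ang 17.0 box [[437.0, 219.0], [438.0, 217.0], [440.0, 218.0], [439.0, 220.0]] centroid [0.4387 0.2185] area 4.5188390873372555
ctr [437.9 226.2] size [70.5 54.9] ang 73.3 box [[401.0, 200.0], [454.0, 185.0], [474.0, 252.0], [422.0, 268.0]] centroid [0.4379 0.2307] area 2775.606147526065
ctr [599.5 173.8] size [196.7 142.4] ang 32.7 box [[478.0, 180.0], [555.0, 61.0], [721.0, 167.0], [644.0, 287.0]] centroid [0.6074 0.1718] area 12869.849004146876
ctr [592.3 220.6] size [71.5 54.8] ang 72.5 box [[555.0, 195.0], [608.0, 178.0], [629.0, 246.0], [577.0, 263.0]] centroid [0.5963 0.2207] area 3026.757046539802
ctr [592.5 220.7] size [70.5 53.4] ang 72.5 box [[556.0, 195.0], [607.0, 179.0], [629.0, 246.0], [578.0, 262.0]] centroid [0.5925 0.2213] area 2506.3538259724155
```

View pics/c2.png

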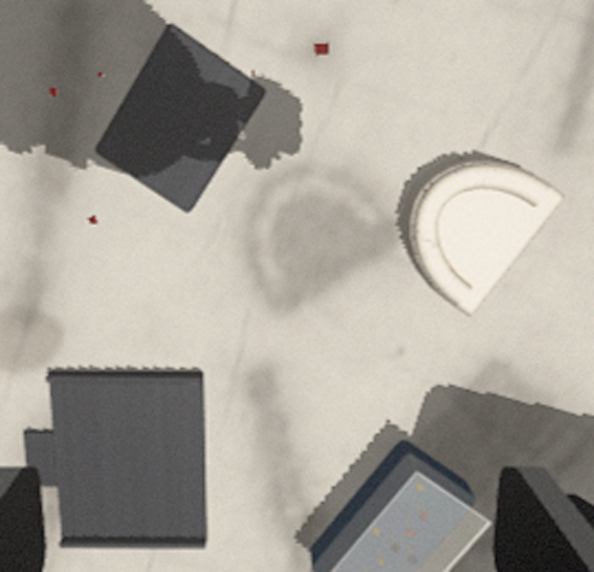

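Run:
```python
from h import *
import pickle
c=pickle.load(open("w1.pkl","rb")); im=cv2.imread("pics/w1.png"); g=cv2.cvtColor(im,cv2.COLOR_BGR2GRAY)
m=g<115; m[331:]=0; m[:,:203]=0
m[:220,:]=0; rect(c,m,(250,290),.008)
m=m.copy(); m[:,:219]=0
rect(c,m,(250,290),.008)
m=g<100; rect(c,m,(271,140),.009)
f=lambda u,v:(u/2.2+190,v/2.2+80)
b=ray(c,[f(562,196),f(470,314)],.02)[:,:2]; print("back",b.round(4),np.linalg.norm(b[0]-b[1])); n=b[0]-b[1]; n/=np.linalg.norm(n); n=np.array([n[1],-n[0]]); print("dir +x",n,np.degrees(np.arctan2(n[1],n[0])))
fr=ray(c,[f(411,215),f(408,240),f(415,185)],.018)[:,:2]; print("front",fr.round(4),(b.mean(0)-fr)@n)
t=ray(c,[f(50,370),f(202,370),f(205,547),f(62,547)],.01)[:,:2]; print("tray",t.round(4),t.mean(0))
t=ray(c,[f(25,430),f(25,487)],.004)[:,:2]; print("tab",t.round(4),t.mean(0))
```

```text
ctr [449.9  38.8] size [102. 111.] ang 16.7 box [[385.0, 77.0], [417.0, -29.0], [515.0, 0.0], [483.0, 107.0]] centroid [0.4478 0.0335] area 9481.405075287319
ctr [459.3  43.1] size [ 81.4 108.1] ang 16.7 box [[405.0, 83.0], [436.0, -20.0], [514.0, 3.0], [483.0, 107.0]] centroid [0.4606 0.0433] area 8214.672490540466
ctr [437.8 226.2] size [72.  56.5] ang 73.5 box [[401.0, 200.0], [455.0, 184.0], [475.0, 253.0], [421.0, 269.0]] centroid [0.4374 0.2274] area 3861.6414970452897
back [[0.6272 0.2468]
 [0.6058 0.1783]] 0.0717900862544432
dir +x [ 0.95435264 -0.29868219] -17.37846932880862
front [[0.5604 0.2166]
 [0.5632 0.2045]
 [0.5573 0.2308]] [0.05475063 0.04847735 0.06196912]
tray [[ 0.4057  0.0824]
 [ 0.4834  0.1061]
 [ 0.5137  0.0038]
 [ 0.4353 -0.0202]] [0.45951081 0.04302518]
tab [[0.3988 0.0416]
 [0.406  0.0073]] [0.40241805 0.02443078]
```

Run:
```python
from h import *
plan([0.5865,0.222,0.09],np.radians(-17.4))
```

```text
yaw0 16.9 z 0.2797 j6 0.01 t 2.1 move [ 2.59  9.87 18.96] [-0.1  0.1 34.3] rows>=4.3
```

Call:
apply_moves(
  moves=[
    [[0.6,2.5,2,0,0,7],[1.3,5,5,0,0,15],[1.9,7.4,9,0,0,23],[2.6,9.9,13,0,0,31],[2.6,9.9,16.5,0,0,34.3],[2.6,9.9,18.5,0,0,34.3],[2.6,9.9,19,0,0,34.3],[2.6,9.9,19,0,0,34.3]],
  ],
)

```text
clock: 2.95
tcp_pos: [0.5871, 0.2213, 0.0903]
orientation: [-2.533, -1.858, 0.002]
contact_force: [-0.3, -0.2, 0.6]
opening: 0.085
grasp_force: 0.0
```

Run:
```python
from h import *
import pickle
c=camera_info("wrist"); im=snapshot("wrist"); cv2.imwrite("pics/w2.png",im); pickle.dump(c,open("w2.pkl","wb"))
print(px(c,[[.5865,.222,.02],[.6165,.2126,.02],[.5564,.2314,.02]]).round(0))
plan([0.5865,0.222,0.023],np.radians(-17.4))
```

```text
[[311. 264.]
 [365. 264.]
 [256. 264.]]
yaw0 -17.5 z 0.0915 j6 0.65 t 3.0 move [-0.03 -0.14  6.85] [ 0.1 -0.  -0.1] rows>=1.4
```

View pics/w2.png

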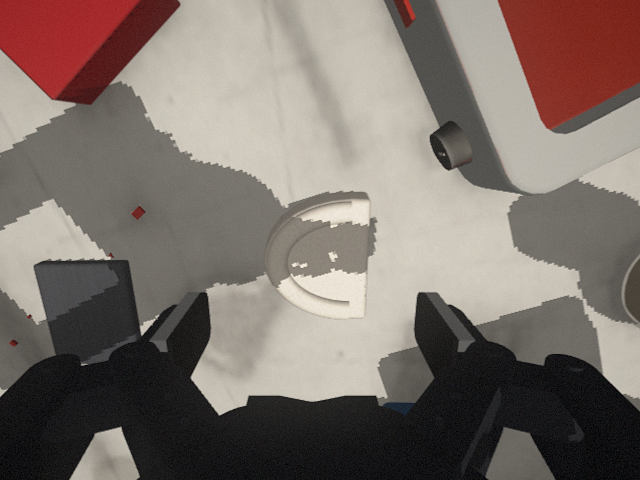

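Call:
apply_moves(
  moves=[
    [[0.2,0,3,0,0,0],[0.2,0,5,0,0,0],[0.2,0,6,0,0,0],[0.2,0,6.7,0,0,0],[0.2,0,6.9,0,0,0],[0.2,0,6.9,0,0,0]],
  ],
)

```text
clock: 3.6
tcp_pos: [0.5885, 0.2248, 0.0221]
orientation: [2.531, 1.86, 0.002]
contact_force: [-0.1, 0.5, 0.0]
opening: 0.0852
grasp_force: 0.0
```

Call:
apply_moves(
  moves=[
    [[0,0,0,0,0,0],[0,0,0,0,0,0],[0,0,0,0,0,0],[0,0,0,0,0,0],[0,0,0,0,0,0],[0,0,0,0,0,0],[0,0,0,0,0,0],[0,0,0,0,0,0]],
  ],
  claw=1,
  squeeze=30,
)

```text
clock: 4.4
tcp_pos: [0.589, 0.2249, 0.0227]
orientation: [2.53, 1.86, 0.004]
contact_force: [0.4, -1.4, 5.2]
opening: 0.0604
grasp_force: 32.5
```

Call:
apply_moves(
  moves=[
    [[0,0,-1,0,0,0],[0,0,-3,0,0,0],[0,0,-6,0,0,0],[0,0,-8,0,0,0],[0,0,-9,0,0,0],[0,0,-9,0,0,0],[0,0,-9,0,0,0]],
  ],
)

```text
clock: 5.1
tcp_pos: [0.5873, 0.2245, 0.1105]
orientation: [-2.531, -1.86, 0.003]
contact_force: [-0.1, 0.0, -1.2]
opening: 0.0607
grasp_force: 33.0
```

Run:
```python
from h import *
import pickle
s=sense(); c=camera_info("wrist"); im=snapshot("wrist"); cv2.imwrite("pics/w3.png",im[150:460,100:540])
print(s["opening"],s["contact_force"])
R=Ro.from_rotvec(s["orientation"]).as_matrix(); print("back corners px if centred, z 0..", px(c,[s["tcp_pos"]+R@np.array([x,y,z]) for x in(-.036,0,.036) for y in(-.0315,.0315) for z in (.003,.023)]).round(0).tolist())
plan([0.4595,0.043,0.112],np.radians(16.8))
```

```text
0.06069675095377914 [-0.08528164  0.02023877 -1.18432247]
back corners px if centred, z 0.. [[237.0, 402.0], [246.0, 371.0], [387.0, 402.0], [378.0, 371.0], [232.0, 326.0], [242.0, 303.0], [392.0, 326.0], [382.0, 303.0], [225.0, 238.0], [237.0, 225.0], [399.0, 238.0], [387.0, 225.0]]
yaw0 -17.4 z 0.1100 j6 0.65 t 5.2 move [-21.13  -6.76  -0.15] [ -0.1   0.1 -34.2] rows>=4.4
```

View pics/w3.png

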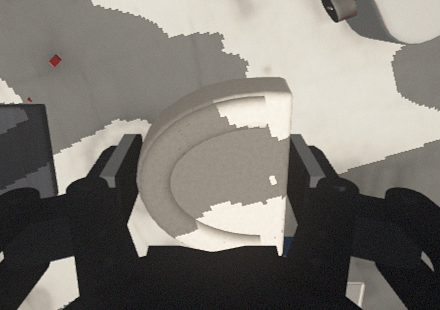

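Run:
```python
from h import *
plan([0.459,0.0445,0.11],np.radians(16.8))
```

```text
yaw0 -17.4 z 0.1100 j6 0.65 t 5.2 move [-21.    -6.85   0.05] [ -0.1   0.1 -34.2] rows>=4.4
```

Call:
apply_moves(
  moves=[
    [[-1.5,-0.5,0,0,0,-2],[-4,-1.3,0,0,0,-7],[-7,-2.3,0,0,0,-12],[-10.5,-3.4,0,0,0,-17],[-14,-4.6,0,0,0,-23],[-17,-5.5,0,0,0,-28],[-19,-6.2,0,0,0,-32],[-20.5,-6.7,0,0,0,-34],[-21,-6.85,0,0,0,-34.2],[-21,-6.85,0,0,0,-34.2],[-21,-6.85,0,0,0,-34.2],[-21,-6.85,0,0,0,-34.2]],
  ],
)

```text
clock: 6.35
tcp_pos: [0.4605, 0.0453, 0.1111]
orientation: [1.872, 2.523, 0.0]
contact_force: [-0.3, 0.9, -1.4]
opening: 0.0604
grasp_force: 33.0
```

Run:
```python
from h import *
c=camera_info("wrist"); im=snapshot("wrist"); cv2.imwrite("pics/w4.png",im)
a=np.radians(16.8); X=np.array([np.cos(a),np.sin(a)]); Y=np.array([-X[1],X[0]]); T=np.array([.4595,.043])
print("pred rail corners/tab",px(c,[np.r_[T+u*X+v*Y,z] for u,v,z in[(-.042,.052,.011),(.042,.052,.011),(-.059,.017,.004),(-.059,-.017,.004)]]).round(0).tolist())
plan([0.459,0.0445,0.0285],a)
```

```text
pred rail corners/tab [[240.0, 171.0], [376.0, 171.0], [220.0, 223.0], [224.0, 271.0]]
yaw0 16.9 z 0.1112 j6 -0.22 t 6.4 move [-0.04 -0.16  8.27] [0.  0.  0.1] rows>=1.7
```

View pics/w4.png

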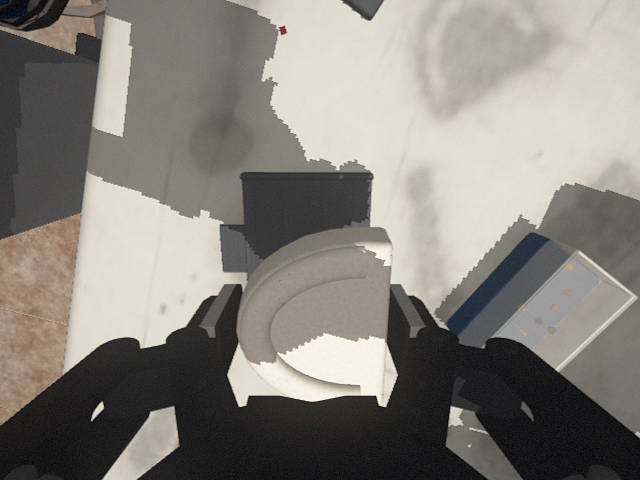

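Call:
apply_moves(
  moves=[
    [[0,-0.15,2,0,0,0],[0,-0.15,5,0,0,0],[0,-0.15,7,0,0,0],[0,-0.15,7.8,0,0,0],[0,-0.15,8.1,0,0,0],[0,-0.15,8.3,0,0,0],[0,-0.15,8.3,0,0,0],[0,-0.15,8.3,0,0,0]],
  ],
)

```text
clock: 7.2
tcp_pos: [0.4591, 0.0444, 0.029]
orientation: [1.872, 2.521, 0.002]
contact_force: [-0.0, 0.0, -1.4]
opening: 0.0602
grasp_force: 33.0
```

Run:
```python
from h import *
plan([0.459,0.0445,0.028],np.radians(16.8)); print(sense()["contact_force"])
```

```text
yaw0 16.8 z 0.0290 j6 -0.22 t 7.2 move [ 0.01 -0.    0.1 ] [0.1 0.  0. ] rows>=0.0
[-0.01095037  0.03132976 -1.4322438 ]
```

Lower 1 mm, release, retreat.

Call:
apply_moves(
  moves=[
    [[0,0,0.1,0,0,0],[0,0,0.1,0,0,0],[0,0,0.1,0,0,0]],
  ],
)

```text
clock: 7.5
tcp_pos: [0.4589, 0.0443, 0.0277]
orientation: [1.872, 2.522, 0.001]
contact_force: [1.6, -0.1, 2.1]
opening: 0.0605
grasp_force: 33.5
```

Call:
apply_moves(
  moves=[
    [[0,0,0,0,0,0],[0,0,0,0,0,0],[0,0,0,0,0,0],[0,0,0,0,0,0],[0,0,0,0,0,0],[0,0,-1,0,0,0],[0,0,-3,0,0,0],[0,0,-7,0,0,0],[0,0,-12,0,0,0],[0,0,-17,0,0,0],[0,0,-21,0,0,0],[0,0,-24,0,0,0],[0,0,-25,0,0,0],[0,0,-25,0,0,0]],
  ],
  claw=0,
)

```text
clock: 8.9
tcp_pos: [0.4587, 0.0444, 0.2786]
orientation: [1.871, 2.521, 0.003]
contact_force: [-0.4, -0.9, 0.1]
opening: 0.0855
grasp_force: 0.0
```

Run:
```python
from h import *
# view pose for denture: camera is +tool x (left) of TCP
plan([0.56,-0.15,0.28],np.radians(-15))
```

```text
yaw0 16.8 z 0.2786 j6 -0.22 t 8.9 move [-21.54   4.07  -0.11] [ 0.2 -0.  31.8] rows>=4.4
```

Run:
```python
from h import *
plan([0.54,-0.21,0.26],np.radians(-15))
```

```text
yaw0 16.8 z 0.2786 j6 -0.22 t 8.9 move [-26.7    0.41   1.89] [ 0.2 -0.  31.8] rows>=5.4
```

Call:
apply_moves(
  moves=[
    [[-2,0,0,0,0,3],[-6,0,0.5,0,0,8],[-10.5,0,1,0,0,13],[-15,0,1.5,0,0,19],[-19,0,1.9,0,0,25],[-23,0.2,1.9,0,0,29],[-26,0.4,1.9,0,0,31.5],[-26.7,0.4,1.9,0,0,31.8],[-26.7,0.4,1.9,0,0,31.8],[-26.7,0.4,1.9,0,0,31.8]],
  ],
)

```text
clock: 9.9
tcp_pos: [0.5387, -0.2089, 0.2571]
orientation: [-2.489, -1.912, 0.002]
contact_force: [-0.8, 0.6, 0.1]
opening: 0.0853
grasp_force: 0.0
```

Run:
```python
from h import *
import pickle
c=camera_info("wrist"); im=snapshot("wrist"); cv2.imwrite("pics/w5.png",im); pickle.dump(c,open("w5.pkl","wb"))
a=np.radians(16.8); X=np.array([np.cos(a),np.sin(a)]); T=np.array([.4595,.043])
print("pred cast front/back top",px(c,[np.r_[T+u*X,.025] for u in(-.0315,.0315)]).round(0).tolist(), px(c,[[.613,-.153,.01]]))
```

```text
pred cast front/back top [[118.0, -27.0], [176.0, -73.0]] [[369.5716098  134.00680038]]
```

View pics/w5.png

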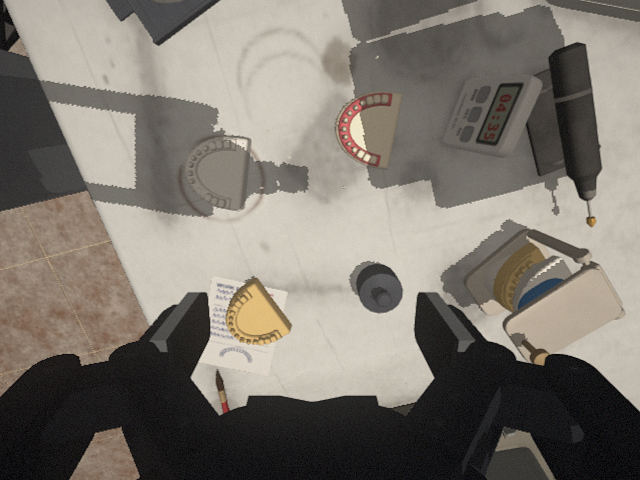

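Run:
```python
from h import *
import pickle
c=pickle.load(open("w5.pkl","rb"))
b=ray(c,[(402,94),(389,167)],.006)[:,:2]; n=b[0]-b[1]; print(np.linalg.norm(n)); n/=np.linalg.norm(n); n=np.array([n[1],-n[0]]); fr=ray(c,[(335,130),(335,125)],.006)[:,:2]
print(b.round(4),"dir",np.degrees(np.arctan2(n[1],n[0])),(b.mean(0)-fr)@n); C=b.mean(0)-.0315*n; print("centre",C)
print("weight",ray(c,[(379,290)],.03),ray(c,[(374,286)],0.))
plan(np.r_[C,.10],np.arctan2(n[1],n[0]))
```

```text
0.07166034179018407
[[ 0.6527 -0.1243]
 [ 0.6261 -0.1908]] dir -21.777880590101397 [0.06117034 0.06183324]
centre [ 0.61018511 -0.14585323]
weight [[ 0.58511192 -0.31352188  0.03      ]] [[ 0.58288651 -0.32213472  0.        ]]
yaw0 -14.9 z 0.2576 j6 -0.13 t 9.9 move [ 7.9   5.31 15.75] [-0.1 -0.   6.9] rows>=3.7
```

Call:
apply_moves(
  moves=[
    [[2,1.3,2,0,0,2],[4,2.7,5,0,0,4],[6,4,9,0,0,6],[7.9,5.3,12,0,0,6.9],[7.9,5.3,14.5,0,0,6.9],[7.9,5.3,15.7,0,0,6.9],[7.9,5.3,15.7,0,0,6.9],[7.9,5.3,15.7,0,0,6.9]],
  ],
)

```text
clock: 10.75
tcp_pos: [0.6114, -0.1474, 0.1025]
orientation: [2.601, 1.759, 0.002]
contact_force: [0.0, -1.2, 0.1]
opening: 0.0857
grasp_force: 0.0
```

Run:
```python
from h import *
import pickle
s=sense();c=camera_info("wrist"); im=snapshot("wrist"); cv2.imwrite("pics/w6.png",im)
a=np.radians(-21.8); X=np.array([np.cos(a),np.sin(a)]);Y=np.array([-X[1],X[0]]); C=np.array([.6102,-.1459])
print("pred mid,back L,R,front",px(c,[np.r_[C+u*X+v*Y,.006] for u,v in((0,0),(.0315,.036),(.0315,-.036),(-.0315,0))]).round(0).tolist())
plan(np.r_[C,.0245],a)
```

```text
pred mid,back L,R,front [[309.0, 249.0], [360.0, 194.0], [356.0, 299.0], [261.0, 249.0]]
yaw0 -21.9 z 0.1031 j6 0.13 t 10.8 move [ 0.1  -0.24  7.86] [ 0.2 -0.  -0.1] rows>=1.6
```

View pics/w6.png

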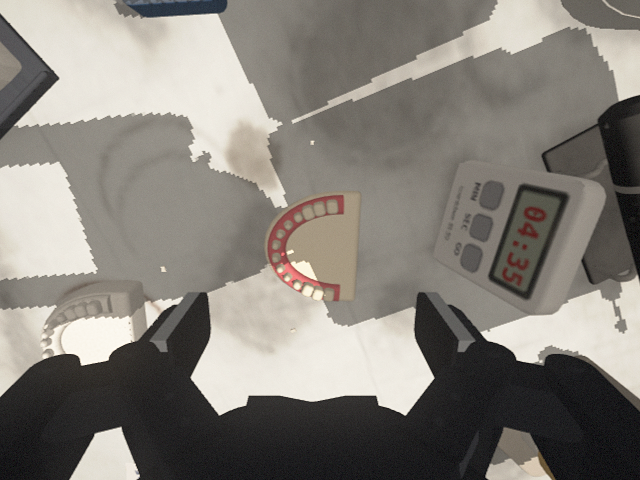

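Call:
apply_moves(
  moves=[
    [[0.1,-0.15,3,0,0,-1],[0.1,-0.15,5.5,0,0,-1],[0.1,-0.15,7,0,0,-1],[0.1,-0.15,7.7,0,0,-1],[0.1,-0.15,7.9,0,0,-1],[0.1,-0.15,7.9,0,0,-1]],
  ],
)

```text
clock: 11.4
tcp_pos: [0.6108, -0.1463, 0.0235]
orientation: [2.586, 1.781, 0.002]
contact_force: [0.4, -1.0, 1.4]
opening: 0.0856
grasp_force: 0.0
```

Call:
apply_moves(
  moves=[
    [[0,0,0,0,0,0],[0,0,0,0,0,0],[0,0,0,0,0,0],[0,0,0,0,0,0],[0,0,0,0,0,0],[0,0,0,0,0,0],[0,0,0,0,0,0],[0,0,0,0,0,0]],
  ],
  claw=1,
  squeeze=20,
)

```text
clock: 12.2
tcp_pos: [0.6111, -0.1463, 0.0238]
orientation: [2.585, 1.781, 0.003]
contact_force: [-1.1, 0.1, 6.2]
opening: 0.058
grasp_force: 20.2
```

Call:
apply_moves(
  moves=[
    [[0,0,-0.5,0,0,0],[0,0,-2,0,0,0],[0,0,-4.5,0,0,0],[0,0,-7.5,0,0,0],[0,0,-9.5,0,0,0],[0,0,-10,0,0,0],[0,0,-10,0,0,0],[0,0,-10,0,0,0]],
  ],
)

```text
clock: 13.0
tcp_pos: [0.6093, -0.1458, 0.121]
orientation: [-2.586, -1.781, 0.003]
contact_force: [0.2, -0.5, -0.7]
opening: 0.0577
grasp_force: 19.7
```

Run:
```python
from h import *
s=sense();c=camera_info("wrist"); im=snapshot("wrist"); cv2.imwrite("pics/w7.png",im[150:460,100:540])
R=Ro.from_rotvec(s["orientation"]).as_matrix(); print(s["contact_force"],s["opening"],"if centred, base top z .0175", px(c,[s["tcp_pos"]+R@np.array([x,y,.0175]) for x in(-.036,0,.036) for y in(-.0315,.0315)]).round(0).tolist())
plan([0.459,0.0445,0.125],np.radians(16.8))
```

```text
[ 0.23788656 -0.51806147 -0.69183613] 0.057742746392848036 if centred, base top z .0175 [[244.0, 379.0], [381.0, 379.0], [239.0, 309.0], [385.0, 308.0], [234.0, 228.0], [390.0, 228.0]]
yaw0 -20.9 z 0.1207 j6 0.11 t 13.1 move [ 12.42 -20.82  -0.37] [ -0.2  -0.  -37.7] rows>=4.8
```

View pics/w7.png

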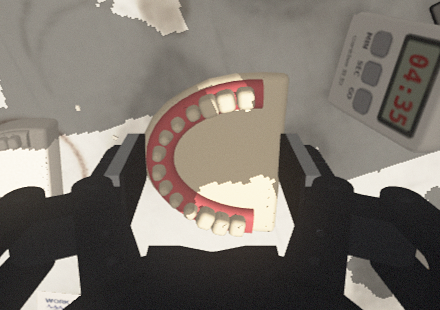

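Call:
apply_moves(
  moves=[
    [[0.8,-1.4,0,0,0,-2],[2.2,-3.8,-0.4,0,0,-7],[4.2,-7,-0.4,0,0,-13],[6.4,-10.7,-0.4,0,0,-19],[8.6,-14.4,-0.4,0,0,-25],[10.4,-17.4,-0.4,0,0,-31],[11.6,-19.6,-0.4,0,0,-35],[12.3,-20.6,-0.4,0,0,-37.3],[12.4,-20.8,-0.4,0,0,-37.7],[12.4,-20.8,-0.4,0,0,-37.7],[12.4,-20.8,-0.4,0,0,-37.7],[12.4,-20.8,-0.4,0,0,-37.7]],
  ],
)

```text
clock: 14.25
tcp_pos: [0.4608, 0.0433, 0.1262]
orientation: [1.874, 2.521, 0.0]
contact_force: [0.4, -1.6, 0.7]
opening: 0.0578
grasp_force: 19.7
```

Run:
```python
from h import *
s=sense();c=camera_info("wrist"); im=snapshot("wrist"); cv2.imwrite("pics/w8.png",im[130:440,100:540])
a=np.radians(16.8); X=np.array([np.cos(a),np.sin(a)]);Y=np.array([-X[1],X[0]]); T=np.array([.4595,.043])
print(px(c,[np.r_[T+u*X+v*Y,z] for u,v,z in((.0315,.036,.025),(-.0315,0,.025),(.042,.052,.011),(-.042,.052,.011))]).round(0)-[100,130])
plan([.4595,.043,.05],a)
```

```text
[[258.  63.]
 [161. 117.]
 [272.  36.]
 [145.  36.]]
yaw0 16.7 z 0.1262 j6 -0.22 t 14.3 move [ 0.   -0.12  7.62] [ 0.   0.  -0.1] rows>=1.5
```

View pics/w8.png

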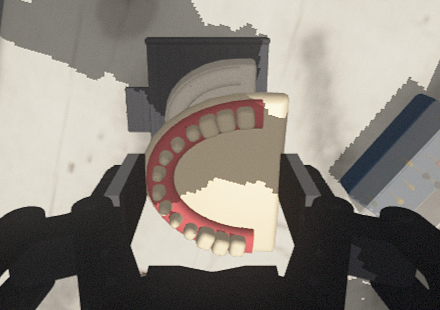

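Call:
apply_moves(
  moves=[
    [[0,-0.12,2,0,0,0],[0,-0.12,4.5,0,0,0],[0,-0.12,6.3,0,0,0],[0,-0.12,7.2,0,0,0],[0,-0.12,7.5,0,0,0],[0,-0.12,7.65,0,0,0],[0,-0.12,7.65,0,0,0],[0,-0.12,7.7,0,0,0],[0,-0.12,7.7,0,0,0]],
  ],
)

```text
clock: 15.2
tcp_pos: [0.4592, 0.0437, 0.0498]
orientation: [1.872, 2.522, 0.001]
contact_force: [0.4, -0.2, -0.3]
opening: 0.0577
grasp_force: 19.7
```

Call:
apply_moves(
  moves=[
    [[0,0,0.1,0,0,0],[0,0,0.1,0,0,0],[0,0,0.1,0,0,0]],
  ],
)

```text
clock: 15.5
tcp_pos: [0.4593, 0.0437, 0.0491]
orientation: [1.872, 2.522, 0.001]
contact_force: [-0.1, 0.5, 5.2]
opening: 0.0581
grasp_force: 21.4
```

Call:
apply_moves(
  moves=[
    [[0,0,0,0,0,0],[0,0,0,0,0,0],[0,0,0,0,0,0],[0,0,0,0,0,0],[0,0,0,0,0,0],[0,0,-1,0,0,0],[0,0,-3,0,0,0],[0,0,-6,0,0,0],[0,0,-9,0,0,0],[0,0,-10,0,0,0],[0,0,-10,0,0,0],[0,0,-10,0,0,0]],
  ],
  claw=0,
)

```text
clock: 16.7
tcp_pos: [0.4581, 0.0436, 0.1476]
orientation: [-1.872, -2.522, 0.001]
contact_force: [1.0, 0.6, -0.1]
opening: 0.0854
grasp_force: 0.0
```

Run:
```python
from h import *
print(sense()["contact_force"])
plan([.4378,.2262,.14],np.radians(-16.5))
```

```text
[ 0.96172426  0.59821551 -0.14552775]
yaw0 16.8 z 0.1476 j6 -0.22 t 16.7 move [18.07  3.34  0.76] [-0.1  0.  33.3] rows>=3.9
```

Call:
apply_moves(
  moves=[
    [[2,0.4,0,0,0,4],[5,0.9,0.5,0,0,9],[9,1.7,1,0,0,16],[13,2.4,2,0,0,24],[16.5,3,3,0,0,31],[18,3.3,4,0,0,33.3],[18,3.3,4.7,0,0,33.3],[18,3.3,4.7,0,0,33.3],[18,3.3,4.7,0,0,33.3]],
  ],
)

```text
clock: 17.6
tcp_pos: [0.438, 0.2244, 0.1006]
orientation: [-2.517, -1.88, 0.003]
contact_force: [0.8, 0.3, -0.5]
opening: 0.0851
grasp_force: 0.0
```

Run:
```python
from h import *
s=sense();c=camera_info("wrist"); im=snapshot("wrist"); cv2.imwrite("pics/w9.png",im)
a=np.radians(-16.5); X=np.array([np.cos(a),np.sin(a)]);Y=np.array([-X[1],X[0]]); T=np.array([.4378,.2262])
print(px(c,[np.r_[T+u*X+v*Y,.009] for u,v in((.028,.036),(-.028,.036),(.028,-.036),(-.028,-.036))]).round(0).tolist())
plan(np.r_[T,.0245],a)
```

```text
[[357.0, 194.0], [265.0, 194.0], [353.0, 301.0], [269.0, 301.0]]
yaw0 -16.5 z 0.1011 j6 0.74 t 17.6 move [ 0.15 -0.1   7.66] [-0.  0. -0.] rows>=1.5
```

View pics/w9.png

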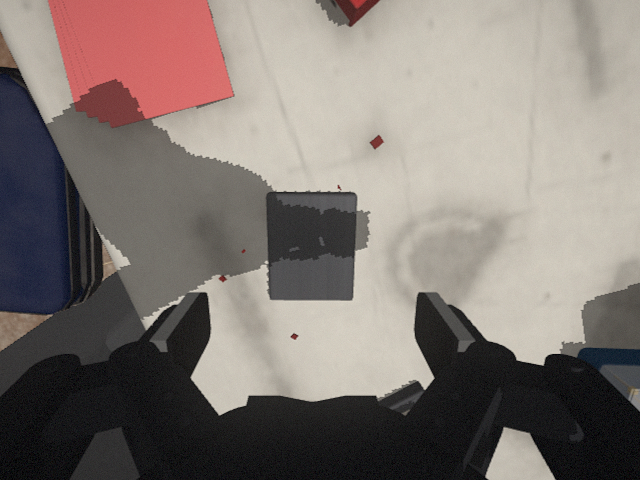

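Plate corners (267,192), (356,192), (353,299), (269,299): matches prediction. Descend and grip.

Call:
apply_moves(
  moves=[
    [[0.15,-0.1,3,0,0,0],[0.15,-0.1,5.5,0,0,0],[0.15,-0.1,7,0,0,0],[0.15,-0.1,7.5,0,0,0],[0.15,-0.1,7.6,0,0,0],[0.15,-0.1,7.6,0,0,0]],
  ],
)

```text
clock: 18.25
tcp_pos: [0.4385, 0.2271, 0.026]
orientation: [2.517, 1.879, 0.002]
contact_force: [0.7, -0.1, 0.1]
opening: 0.0852
grasp_force: 0.0
```

Call:
apply_moves(
  moves=[
    [[0,0,0,0,0,0],[0,0,0,0,0,0],[0,0,0,0,0,0],[0,0,0,0,0,0],[0,0,0,0,0,0],[0,0,0,0,0,0],[0,0,0,0,0,0],[0,0,0,0,0,0]],
  ],
  claw=1,
  squeeze=30,
)

```text
clock: 19.05
tcp_pos: [0.4382, 0.2274, 0.0263]
orientation: [2.516, 1.88, 0.002]
contact_force: [-1.5, -1.7, 5.9]
opening: 0.0543
grasp_force: 30.8
```

Call:
apply_moves(
  moves=[
    [[0,0,-0.5,0,0,0],[0,0,-2,0,0,0],[0,0,-4.5,0,0,0],[0,0,-8,0,0,0],[0,0,-11,0,0,0],[0,0,-12,0,0,0],[0,0,-12,0,0,0],[0,0,-12,0,0,0]],
  ],
)

```text
clock: 19.85
tcp_pos: [0.437, 0.2269, 0.1443]
orientation: [-2.517, -1.88, 0.003]
contact_force: [-0.7, 0.1, -1.4]
opening: 0.0548
grasp_force: 32.1
```

Run:
```python
from h import *
s=sense(); print(s["contact_force"])
plan([.4595,.043,.145],np.radians(16.8))
```

```text
[-0.73796375  0.11209346 -1.40512732]
yaw0 -16.5 z 0.1443 j6 0.74 t 19.9 move [-16.99   7.37  -0.06] [ -0.1   0.1 -33.3] rows>=3.9
```

Call:
apply_moves(
  moves=[
    [[-1,0.4,0,0,0,-2],[-3,1.3,0,0,0,-6],[-6,2.6,0,0,0,-12],[-9.5,4.1,0,0,0,-18],[-12.5,5.4,0,0,0,-24],[-15,6.5,0,0,0,-29],[-16.5,7.2,0,0,0,-32.5],[-16.9,7.35,0,0,0,-33.3],[-16.9,7.35,0,0,0,-33.3],[-16.9,7.35,0,0,0,-33.3],[-16.9,7.35,0,0,0,-33.3]],
  ],
)

```text
clock: 20.95
tcp_pos: [0.4601, 0.0451, 0.1449]
orientation: [-1.871, -2.523, 0.001]
contact_force: [0.4, -0.4, 0.2]
opening: 0.0543
grasp_force: 32.1
```

Run:
```python
from h import *
s=sense();c=camera_info("wrist"); im=snapshot("wrist"); cv2.imwrite("pics/w10.png",im[130:440,100:540])
a=np.radians(16.8); X=np.array([np.cos(a),np.sin(a)]);Y=np.array([-X[1],X[0]]); T=np.array([.4592,.0437])
print("dent corner,front",(px(c,[np.r_[T+u*X+v*Y,z] for u,v,z in((.0315,.0375,.031),(-.0315,0,.031),)])-[100,130]).round(0).tolist())
R=Ro.from_rotvec(s["orientation"]).as_matrix();print("plate if centred",(px(c,[s["tcp_pos"]+R@np.array([x,y,.017]) for x in(-.036,.036) for y in(-.028,.028)])-[100,130]).round(0).tolist())
plan([.459,.0445,.0685],a)
```

```text
dent corner,front [[256.0, 60.0], [164.0, 113.0]]
plate if centred [[149.0, 249.0], [271.0, 249.0], [140.0, 98.0], [280.0, 98.0]]
yaw0 16.9 z 0.1451 j6 -0.22 t 21.0 move [-0.03 -0.13  7.66] [-0.  -0.   0.1] rows>=1.5
```

View pics/w10.png

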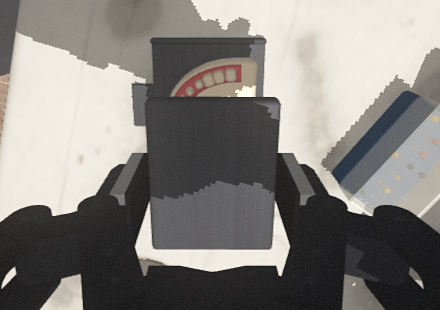

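Call:
apply_moves(
  moves=[
    [[-0.1,-0.13,2,0,0,0],[-0.1,-0.13,4.5,0,0,0],[-0.1,-0.13,6.3,0,0,0],[-0.1,-0.13,7.2,0,0,0],[-0.1,-0.13,7.5,0,0,0],[-0.1,-0.13,7.65,0,0,0],[-0.1,-0.13,7.65,0,0,0],[-0.1,-0.13,7.65,0,0,0]],
  ],
)

```text
clock: 21.8
tcp_pos: [0.46, 0.043, 0.0695]
orientation: [1.872, 2.521, 0.002]
contact_force: [-0.1, 0.0, -1.5]
opening: 0.0546
grasp_force: 32.1
```

Call:
apply_moves(
  moves=[
    [[0,0,0.1,0,0,0],[0,0,0.1,0,0,0],[0,0,0.1,0,0,0]],
  ],
)

```text
clock: 22.1
tcp_pos: [0.4595, 0.0429, 0.068]
orientation: [1.873, 2.522, 0.0]
contact_force: [0.1, 0.5, -1.3]
opening: 0.0543
grasp_force: 32.1
```

Call:
apply_moves(
  moves=[
    [[0,0,0.1,0,0,0],[0,0,0.1,0,0,0],[0,0,0.1,0,0,0]],
  ],
)

```text
clock: 22.4
tcp_pos: [0.4595, 0.0429, 0.0675]
orientation: [1.872, 2.522, 0.0]
contact_force: [-1.8, -0.5, 5.6]
opening: 0.0546
grasp_force: 32.8
```

Contact; release and retreat, then go to view the weight.

Call:
apply_moves(
  moves=[
    [[0,0,0,0,0,0],[0,0,0,0,0,0],[0,0,0,0,0,0],[0,0,0,0,0,0],[0,0,0,0,0,0],[0,0,-1,0,0,0],[0,0,-3,0,0,0],[0,0,-6,0,0,0],[0,0,-9,0,0,0],[0,0,-11,0,0,0],[0,0,-11,0,0,0],[0,0,-11,0,0,0]],
  ],
  claw=0,
)

```text
clock: 23.6
tcp_pos: [0.4592, 0.043, 0.177]
orientation: [1.872, 2.522, 0.001]
contact_force: [-1.1, -0.4, -0.7]
opening: 0.0855
grasp_force: 0.0
```

Run:
```python
from h import *
print(sense()["contact_force"])
plan([.574,-.345,.18],np.radians(-29))
```

```text
[-1.12031134 -0.41841869 -0.67111723]
yaw0 16.8 z 0.1770 j6 -0.23 t 23.6 move [-40.46  -0.24  -0.29] [ 0.  -0.  45.8] rows>=8.1
```

Call:
apply_moves(
  moves=[
    [[-1.5,0,0,0,0,2],[-4.5,0,0,0,0,6],[-9,0,0,0,0,11],[-13.5,0,0,0,0,16],[-18,0,0,0,0,21],[-22.5,0,0,0,0,26],[-27,0,0,0,0,31],[-31,-0.1,0,0,0,36],[-35,-0.2,0,0,0,41],[-38,-0.2,0,0,0,44],[-40,-0.2,0,0,0,45.8],[-40.5,-0.2,0,0,0,45.8],[-40.5,-0.2,0,0,0,45.8],[-40.5,-0.2,0,0,0,45.8]],
  ],
)

```text
clock: 25.0
tcp_pos: [0.5741, -0.344, 0.176]
orientation: [-2.704, -1.595, 0.001]
contact_force: [-0.3, -0.6, 0.5]
opening: 0.0855
grasp_force: 0.0
```

Run:
```python
from h import *
import pickle
c=camera_info("wrist"); im=snapshot("wrist"); cv2.imwrite("pics/w11.png",im); pickle.dump(c,open("w11.pkl","wb"))
t=np.linspace(0,2*np.pi,9)
for C in ([.583,-.316],[.583,-.322]): print(px(c,[np.r_[C,.03],np.r_[C,.047],np.r_[C,0]]).round(0).tolist())
t=camera_info("top"); it=snapshot("top"); o=it[170:320,230:530]
h=np.vstack([cv2.resize(o,(640,320),interpolation=cv2.INTER_CUBIC),im[60:340]]); cv2.imwrite("pics/w11b.png",h)
```

```text
[[305.0, 194.0], [305.0, 198.0], [306.0, 188.0]]
[[309.0, 201.0], [309.0, 205.0], [310.0, 194.0]]
```

View pics/w11b.png

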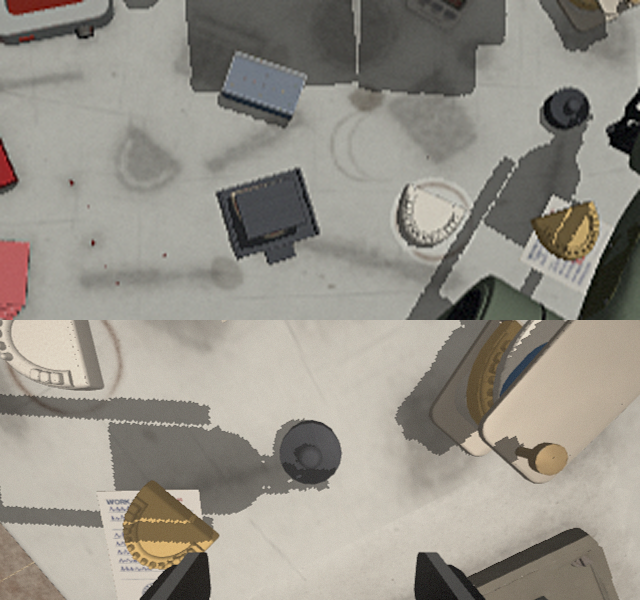

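Run:
```python
from h import *
plan([.5874,-.3175,.028],np.radians(-29))
```

```text
yaw0 -28.9 z 0.1767 j6 -0.05 t 25.1 move [ 2.94 -0.13 14.87] [-0.1 -0.   0.1] rows>=3.0
```

Call:
apply_moves(
  moves=[
    [[1,0,1,0,0,0],[2.3,-0.1,3,0,0,0],[2.9,-0.1,6,0,0,0],[2.9,-0.1,9,0,0,0],[2.9,-0.1,12,0,0,0],[2.9,-0.1,14,0,0,0],[2.9,-0.1,14.7,0,0,0],[2.9,-0.1,14.8,0,0,0],[2.9,-0.1,14.8,0,0,0]],
  ],
)

```text
clock: 26.0
tcp_pos: [0.5886, -0.3192, 0.0297]
orientation: [2.705, 1.595, 0.001]
contact_force: [0.4, -0.2, 0.1]
opening: 0.0854
grasp_force: 0.0
```

Call:
apply_moves(
  moves=[
    [[0,0,0,0,0,0],[0,0,0,0,0,0],[0,0,0,0,0,0],[0,0,0,0,0,0],[0,0,0,0,0,0],[0,0,0,0,0,0],[0,0,0,0,0,0],[0,0,0,0,0,0],[0,0,0,0,0,0]],
  ],
  claw=1,
  squeeze=50,
)

```text
clock: 26.9
tcp_pos: [0.5872, -0.3191, 0.0302]
orientation: [-2.706, -1.594, 0.001]
contact_force: [-3.3, 1.9, 6.9]
opening: 0.0464
grasp_force: 51.2
```

Call:
apply_moves(
  moves=[
    [[0,0,-0.5,0,0,0],[0,0,-2,0,0,0],[0,0,-4.5,0,0,0],[0,0,-8,0,0,0],[0,0,-12,0,0,0],[0,0,-14,0,0,0],[0,0,-15,0,0,0],[0,0,-15,0,0,0],[0,0,-15,0,0,0]],
  ],
)

```text
clock: 27.8
tcp_pos: [0.5871, -0.319, 0.1774]
orientation: [-2.705, -1.594, 0.002]
contact_force: [-0.2, -0.3, -5.9]
opening: 0.0463
grasp_force: 52.4
```

Run:
```python
from h import *
s=sense();c=camera_info("wrist"); im=snapshot("wrist"); cv2.imwrite("pics/w12.png",im[100:440,100:540])
R=Ro.from_rotvec(s["orientation"]).as_matrix();print("knob, body top if centred",(px(c,[s["tcp_pos"]+R@np.array([0,0,z]) for z in (.028-.047,.028-.03)])-[100,100]).round(0).tolist(), s["contact_force"])
plan([.4595,.043,.175],np.radians(16.8))
```

```text
knob, body top if centred [[213.0, 261.0], [213.0, 233.0]] [-0.21524388 -0.34536034 -5.8664544 ]
yaw0 -29.0 z 0.1769 j6 -0.01 t 27.9 move [ 25.48 -28.68   0.29] [ -0.2  -0.1 -45.8] rows>=7.7
```

View pics/w12.png

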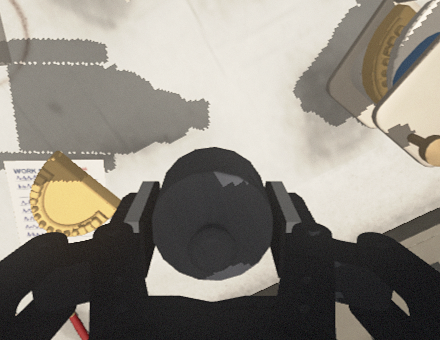

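Call:
apply_moves(
  moves=[
    [[1,-1.1,0,0,0,-2],[3,-3.4,0,0,0,-5],[5.6,-6.3,0,0,0,-10],[8.2,-9.2,0,0,0,-15],[10.8,-12.2,0,0,0,-20],[13.4,-15.1,0,0,0,-25],[16,-18,0,0,0,-30],[18.6,-21,0,0,0,-35],[21.2,-23.9,0,0,0,-39],[23.4,-26.4,0,0,0,-43],[24.8,-27.9,0,0,0,-45.4],[25.2,-28.4,0,0,0,-45.8],[25.2,-28.4,0,0,0,-45.8],[25.2,-28.4,0,0,0,-45.8],[25.2,-28.4,0,0,0,-45.8]],
  ],
)

```text
clock: 29.35
tcp_pos: [0.4617, 0.0379, 0.1787]
orientation: [1.874, 2.521, -0.001]
contact_force: [0.6, 0.8, -4.1]
opening: 0.0462
grasp_force: 52.5
```

Run:
```python
from h import *
print(sense()["contact_force"])
plan([.4605,.0395,.0815],np.radians(16.8))
```

```text
[ 0.58121989  0.82121761 -4.13868988]
yaw0 16.8 z 0.1787 j6 -0.23 t 29.4 move [ 0.19 -0.07  9.72] [-0.  0. -0.] rows>=1.9
```

Down to just above the plate (contact expected at TCP z ≈ 0.080).

Call:
apply_moves(
  moves=[
    [[0.15,-0.1,2,0,0,0],[0.15,-0.1,5,0,0,0],[0.15,-0.1,7.5,0,0,0],[0.15,-0.1,8.8,0,0,0],[0.15,-0.1,9.3,0,0,0],[0.15,-0.1,9.5,0,0,0],[0.15,-0.1,9.5,0,0,0],[0.15,-0.1,9.5,0,0,0],[0.15,-0.1,9.5,0,0,0]],
  ],
)

```text
clock: 30.25
tcp_pos: [0.4606, 0.0398, 0.0845]
orientation: [1.872, 2.521, 0.002]
contact_force: [-0.5, 1.0, -5.4]
opening: 0.0463
grasp_force: 52.5
```

Call:
apply_moves(
  moves=[
    [[0,0,0.1,0,0,0],[0,0,0.1,0,0,0],[0,0,0.2,0,0,0],[0,0,0.2,0,0,0],[0,0,0.2,0,0,0]],
  ],
)

```text
clock: 30.75
tcp_pos: [0.4601, 0.0398, 0.0817]
orientation: [-1.873, -2.522, 0.0]
contact_force: [-0.1, -0.0, -5.6]
opening: 0.0459
grasp_force: 52.6
```

Call:
apply_moves(
  moves=[
    [[0,0,0.1,0,0,0],[0,0,0.1,0,0,0],[0,0,0.1,0,0,0]],
  ],
)

```text
clock: 31.05
tcp_pos: [0.4601, 0.0398, 0.0807]
orientation: [-1.873, -2.522, 0.0]
contact_force: [0.2, 0.2, -4.3]
opening: 0.0463
grasp_force: 52.6
```

Call:
apply_moves(
  moves=[
    [[0,0,0.1,0,0,0],[0,0,0.1,0,0,0],[0,0,0.1,0,0,0]],
  ],
)

```text
clock: 31.35
tcp_pos: [0.4602, 0.0397, 0.0804]
orientation: [1.872, 2.522, 0.0]
contact_force: [-2.2, -0.6, 4.5]
opening: 0.046
grasp_force: 53.5
```

Call:
apply_moves(
  moves=[
    [[0,0,0,0,0,0],[0,0,0,0,0,0],[0,0,0,0,0,0],[0,0,0,0,0,0],[0,0,0,0,0,0],[0,0,0,0,0,0],[0,0,-1,0,0,0],[0,0,-3,0,0,0],[0,0,-6,0,0,0],[0,0,-10,0,0,0],[0,0,-14,0,0,0],[-5,0,-16,0,0,0],[-9,0,-16,0,0,0],[-10,0,-16,0,0,0],[-10,0,-16,0,0,0],[-10,0,-16,0,0,0]],
  ],
  claw=0,
)

```text
clock: 32.95
tcp_pos: [0.4884, -0.0553, 0.2396]
orientation: [-1.872, -2.521, 0.0]
contact_force: [-0.2, 0.4, -0.0]
opening: 0.085
grasp_force: 0.0
```

Run:
```python
from h import *
s=sense();c=camera_info("wrist"); im=snapshot("wrist"); cv2.imwrite("pics/w13.png",cv2.resize(im[0:320,160:480],None,fx=1.8,fy=1.8))
a=np.radians(16.8); X=np.array([np.cos(a),np.sin(a)]);Y=np.array([-X[1],X[0]]); T=np.array([.4595,.043])
q=lambda l:((px(c,[np.r_[T+u*X+v*Y,z] for u,v,z in l])-[160,0])*1.8).round(0).tolist()
print("plate corners",q([(.028,.036,.05),(-.028,.036,.05),(-.028,-.036,.05),(.028,-.036,.05)])); print("weight top,knob",q([(0,0,.08),(0,0,.097)])); print("tray",q([(.042,.052,.011),(-.042,.052,.011),(-.042,-.052,.011),(.042,-.052,.011)]))
print(s["contact_force"],s["tcp_pos"])
```

```text
plate corners [[337.0, 87.0], [211.0, 87.0], [215.0, 255.0], [333.0, 255.0]]
weight top,knob [[274.0, 166.0], [274.0, 161.0]]
tray [[358.0, 70.0], [189.0, 70.0], [196.0, 284.0], [351.0, 284.0]]
[-0.21899205  0.44725161 -0.02412108] [ 0.48837342 -0.05534484  0.23960674]
```

View pics/w13.png

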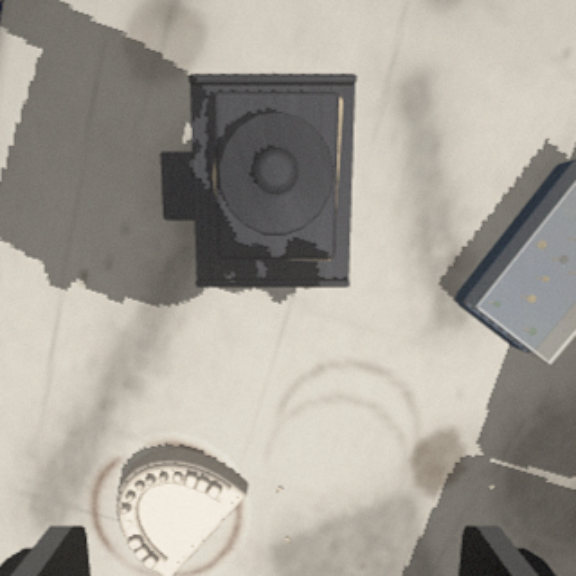

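The picture shows the weight at (276,173), within about 1 mm of the plate centre at (276,175). The plate sits squarely over the denture and the tray.

```bash
python3 -c "
from station import *
print(hand_in())"
```

```text
the job is handed in; nothing more can be done
None
```

The stack (toothless cast, denture, plate and weight) stands on the tray with the arm clear, and I handed the job in at about 33 s on the clock; the hand-in call returned no verdict.

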